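# Set a model gatehouse wall panel to the scribed line

### The job

Push the loose stone-faced wall panel gently until it lies flat against the aluminium fence bar where it is, then slide it along the bar, kept lightly but firmly pressed to it all the way, until the fence end of its leading edge meets the red line scribed across the board. Stop there without running past the line and let go, leaving the panel flat on the board, against the bar and on the line; it is brittle plaster, so do not grip it, lift it or press it hard, and leave everything else alone.

Things in the scene. Friction and masses are not known exactly. Their poses are not given: they have to be found in the camera images.
- panel: Loose plaster wall panel flat on the board: 130 mm (x) by 90 mm (y) by 20 mm thick, grey stone courses on top, cream sides, 0.2 to 0.4 kg. Origin: centre of its underside. +x side: leading edge; -y side: goes against the fence. Slides on the board with 1 to 3 N of friction. It chips if it bears on the fence with over 12 N, knocks too: touch at under 15 mm/s; 3 to 6 N is right while sliding.
- front_corner (a point): Lower corner of the panel at its leading edge, on the fence side (panel x +65 mm, y -45 mm)
- rear_corner (a point): Lower corner of the panel at its trailing edge, on the fence side (panel x -65 mm, y -45 mm). Inside the fence bar lie two judging points, bar_c1 and bar_c2, 11 mm behind its face: both at panel y -56 mm when the panel lies flat on the bar.
- fence: Dark steel rail fixed on the board at its side away from the robot. Its frame: x along it in the panel's direction of travel (to the robot's left), y towards panel and robot, z up; origin at board level. Carries the aluminium bar, whose face towards the panel lies somewhere between y -9 and +9 mm of this origin and up to 1.2 degrees askew: measured nowhere, find it by feel or sight.
- line: Red line 1.6 mm wide, 190 mm long, drawn on the board square to the steel rail; nothing to feel. Origin: mid-width of the line, 20 mm from its end under the fence, at board level. y runs along the line away from the fence; x is the direction of travel: the fence end of the panel's leading edge is to come to x = 0 of this frame from negative x.
- board: Plywood working board 440 mm (x) by 280 mm (y) by 12 mm fixed flat on the table, axes parallel to the rail's. Its top is 12 mm above the table. Origin: centre of its underside. The aluminium fence bar screwed on it is 420 mm long, 22 mm wide, 14 mm tall (lower than the panel), tight and rigid, with no stop on it.
- merlon: Loose grey block 30 x 30 x 35 mm tall standing on the board at least 50 mm beyond the line; leave alone. Origin: centre of its underside.
- buttress: Loose stepped cream block 50 x 22 x 28 mm tall on the board beyond the line; leave alone. Origin: centre of its underside.
- screwdriver: Screwdriver with blue handle, 190 mm, lying on the table to the robot's right; leave alone
- glue: White jar with red lid, 68 mm wide, 75 mm tall, on the table to the right; leave alone
- brush: Brush, 170 mm, lying on the table to the left; leave alone
- sanding_block: Cork block 100 x 60 x 30 mm on the table to the left; leave alone
- pot: White bowl 90 mm wide, 50 mm tall, on the table far right; leave alone
- window (a point): Centre, at underside height, of the rectangular window right through the panel: 60 mm (panel x) by 52 mm (panel y), with 35 mm of wall before and behind it and 19 mm of wall on either side. Closed fingertips fit in and can push its inner walls; the plaster takes at most 25 N of finger force, so push it, do not grip it.
Mind the look-alikes: they are no part of the job. There is more than one size of the panel; the one meant has the size given above.

How it is judged:
By the outcome, as a careful person would: the job done as asked, in the order asked, and still so for the second after the job is handed in, with the robot touching nothing.
It also fails if it takes over 72 s, if anything falls off the work surface, if the arm or the gripper's body presses on something with over 40 N, if the wrist force passes 120 N, or if a joint passes its speed limit or range.

### The arm

A 6-joint arm with a two-finger parallel gripper is mounted at the origin on the work surface. World frame = base frame: x ahead of the robot, y to its left, z up, the work surface at z = 0. Lengths are in mm, angles in rad, forces in N, time in s.
With the tool pointing down it reaches from about 275 to 825 mm from the base axis. Payload 5.2 kg.
Tool frame: the origin (TCP) lies at the very end of the fingers, on their centre line; the grasp point (between the pads) lies 19 mm behind it; z points along the fingers, y is the direction in which the jaws open and shut (so a half turn about z gives the same grasp; the last joint's range is limited). The gripper opens to 93 mm and grips with 3 to 60 N. Pads are 15 mm wide; open, the fingers measure 128 mm over their backs; the gripper's body (75 mm by 188 mm) begins 65 mm behind the grasp point.
Start: joints at [-1.325, 0.259, 1.535, -0, 1.348, -0.203], TCP at [238.657, -495.528, 218.653] pointing down, gripper open.
Joint ranges: [-3.14, 3.14], [-0.91, 2.08], [0.19, 2.58], [-1.22, 4.36], [0.22, 2.71], [-3.12, 3.12]. Speed limits (rad/s): [2.57, 2.57, 3.14, 3.14, 3.14, 3.14].

### API

Orientations are given as [roll, pitch, yaw] about the fixed x, y, z axes, in that order (R = Rz(yaw) Ry(pitch) Rx(roll)).
In Python, from bench import robot gives the robot as it stands. The module is installed in compiled form; this text tells all that it offers. Calls block until the motion is done:
- robot.move_ptp(position, orientation): joint-space move of the TCP to a pose.
- robot.move_linear(position, ori=None, speed=150, f_stop=None): straight line of the TCP; ori=None keeps the orientation; speed is the mean speed in mm/s. With f_stop (N) it stops when the force on the tool has changed by that much, and returns True; else False.
- robot.move_j(angles): joint-space move.
- robot.move_gripper(opening): opening from 0.0 (shut) to 1.0 (fully open); the grip force is fixed at half the most; returns when the fingers have stopped.
- robot.sleep(seconds).
- robot.inverse_kinematics(position, orientation): joint angles nearest the present ones, or None.
- robot.get_image(name): name is "side" or "top"; returns a dict with "img" (480x640x3 uint8, blue, green, red), "fovy" (degrees; the focal length in pixels is half the picture's height over the tangent of half this angle, whatever the lens; pixels are square), "cx", "cy" (the principal point, pixels), "eye" and "orientation" of the camera in the world. Camera axes: x right, y down, z forward; pixel columns grow to the right and rows downward; lengths in mm; the calibration is good to about 2 mm. A picture is of the moment at which its call begins. There is no depth.
A pose or a line that the arm cannot do raises robot.MotionError and nothing moves.
- robot.hand_in(): hands the job in, once; it reports no verdict.
Readings, each from a call of its own:
- robot.current_t(): time.
- robot.current_qpos(): joint angles.
- robot.current_joint_vel(): joint speeds.
- robot.current_joint_efforts(): joint torques, N m.
- robot.current_tcp_pos(): TCP position.
- robot.current_eef_rot(): TCP orientation.
- robot.current_contact_force(): force on the tool from outside, world axes, zero at the start.
- robot.current_ft_torque(): the same for the moment, N m.
- robot.current_gripper_width(): opening from 0.0 (shut) to 1.0 (fully open).
Only numpy, scipy, OpenCV 4.12 (cv2) and the standard library are available. Lean on these libraries where they do the work, as an engineer would, in place of code of your own. Each camera call takes 0.05 s, during which the arm holds its last target.

## Working session

There is one attempt and no reset: what is moved stays moved. The work goes in short steps, each a Python script; the robot and the scene stay as the last script left them, time stands still between calls to the robot, and variables do not carry over. Pictures are saved under pics/ and viewed, and the job is handed in when it is done.

```bash
mkdir -p pics; ls
python3 - <<'E'
from bench import robot
import cv2
for n in("top","side"):
    d=robot.get_image(n); cv2.imwrite(f"pics/{n}0.png",d["img"]); print(n,{k:v for k,v in d.items() if k!="img"})
print(robot.current_t(),robot.current_tcp_pos(),robot.current_eef_rot(),robot.current_contact_force())
E
```

```text
pics
top {'fovy': 44.05001755651634, 'cx': 307.8265738935021, 'cy': 241.32833003164785, 'eye': array([ 223.34333102,   10.42554211, 1470.3188323 ]), 'orientation': array([-2.98921004,  0.00659128, -1.56509185])}
side {'fovy': 42.61983187655258, 'cx': 322.65918861825224, 'cy': 247.7025822266941, 'eye': array([  189.28314754, -1187.08610788,  1336.33794163]), 'orientation': array([-2.38110284, -0.01106451, -0.21570866])}
0.1 [ 238.53034589 -495.07557903  217.93951085] [-3.14007178e+00 -2.78447301e-04  4.48776785e-01] [-0.04776065 -0.74469491  0.23152162]
```

View pics/top0.png

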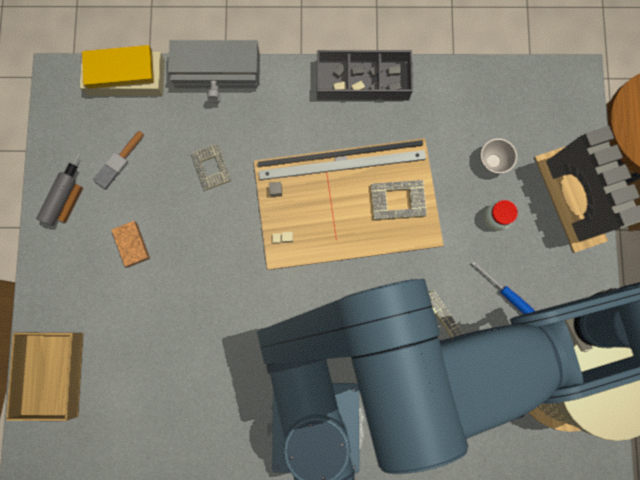

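View pics/side0.png

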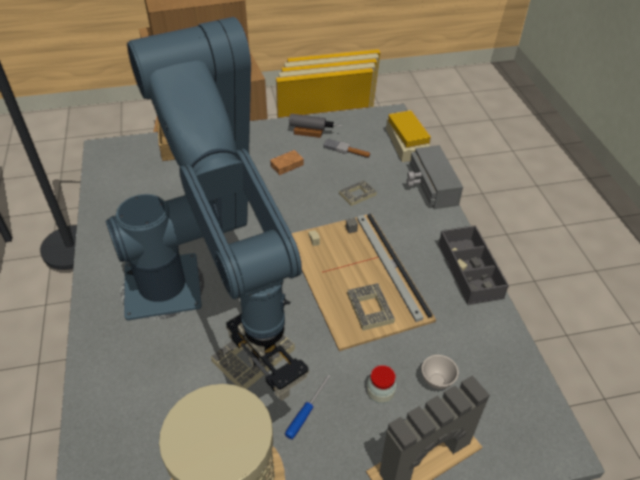

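The things that could be taken for the panel are the window frames: on the board at top (398,201), on the table at (211,167), and one by the gripper at (445,313). I'll check their sizes and crop the chosen one.

```bash
cat > h.py <<'E'
import numpy as np,cv2
from scipy.spatial.transform import Rotation as R
def ray(d,uv):
    f=240/np.tan(np.radians(d["fovy"])/2)
    v=np.array([(uv[0]-d["cx"])/f,(uv[1]-d["cy"])/f,1.])
    return np.array(d["eye"]),R.from_euler("xyz",d["orientation"]).as_matrix()@v
def pt(d,uv,z):
    e,v=ray(d,uv); return (e+v*(z-e[2])/v[2])[:2]
def px(d,p):
    f=240/np.tan(np.radians(d["fovy"])/2)
    c=R.from_euler("xyz",d["orientation"]).as_matrix().T@(np.array(p)-d["eye"])
    return np.array([d["cx"]+f*c[0]/c[2],d["cy"]+f*c[1]/c[2]])
E
python3 - <<'E'
from bench import robot
from h import *
d=robot.get_image("top"); s=robot.get_image("side")
def crop(d,x,y,w,h,k,n): cv2.imwrite(n,cv2.resize(d["img"][y:y+h,x:x+w],None,fx=k,fy=k,interpolation=cv2.INTER_CUBIC))
crop(d,250,135,200,140,4,"pics/t1.png"); crop(s,290,205,150,145,4,"pics/s1.png")
for q in [(372,183),(426,181),(427,218),(374,220)]: print("board",pt(d,q,32))
for q in [(191,150),(220,145),(231,184),(202,189)]: print("tbl",pt(d,q,20))
E
```

```text
board [ 591.78376624 -137.70175563]
board [ 597.43598998 -272.0337944 ]
board [ 503.71972828 -272.1997542 ]
board [ 498.1245136  -141.62486575]
tbl [679.00592735 318.9392849 ]
tbl [692.4273381  245.67285088]
tbl [590.85352325 215.13657832]
tbl [577.67114373 287.67311258]
```

View pics/t1.png

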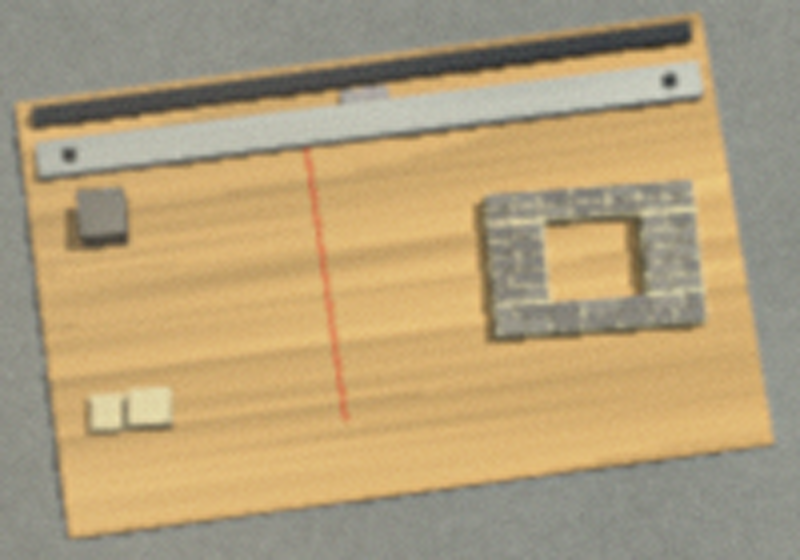

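View pics/s1.png

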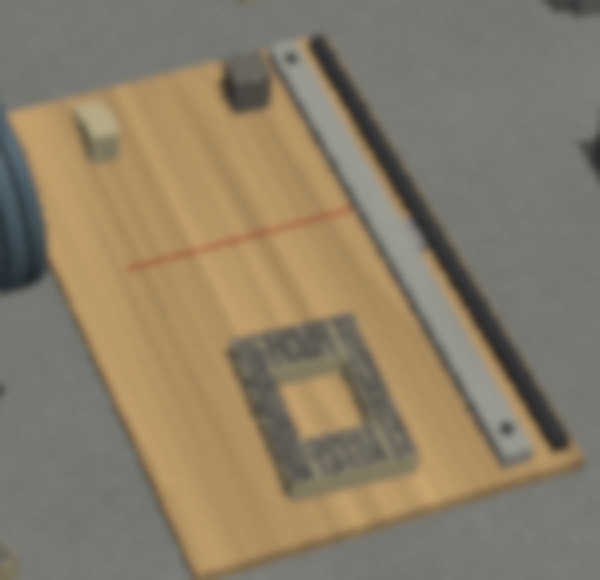

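```bash
cat >> h.py <<'E'
def fit(P):
    vx,vy,x,y=cv2.fitLine(np.float32(P),cv2.DIST_HUBER,0,.01,.01).ravel(); return np.array([x,y]),np.array([vx,vy])
def edge(gray,a,b,n=60,half=4,sgn=0):
    """subpixel edge points along a-b: strongest gradient across the line; sgn picks polarity along the normal (-dy,dx)"""
    a=np.array(a,float);b=np.array(b,float);t=(b-a)/np.linalg.norm(b-a);nn=np.array([-t[1],t[0]])
    out=[];o=np.arange(-half,half+.01,.1)
    for k in np.linspace(.06,.94,n):
        p=a+(b-a)*k;Q=(p+o[:,None]*nn).astype(np.float32)
        v=cv2.remap(gray,Q[:,0][None].copy(),Q[:,1][None].copy(),cv2.INTER_LINEAR)[0]
        g=np.gradient(cv2.GaussianBlur(v[None],(0,0),6)[0])
        g=np.abs(g) if sgn==0 else g*sgn
        g=np.clip(g,0,None);i=g.argmax();lo,hi=max(0,i-8),i+9
        out.append(p+nn*(o[lo:hi]*g[lo:hi]).sum()/max(g[lo:hi].sum(),1e-9))
    return np.array(out)
def redline(d):
    b,g,r=[d["img"][:,:,i].astype(float) for i in range(3)]
    w=r-1.*g-20   # redness
    box={1:(310,345,165,245),0:(318,382,250,278)}[int(abs(d["eye"][1])<100)]
    m=((r-g)>60)&(r-b>60)
    return m,r-g
E
python3 - <<'E'
from bench import robot
from h import *
for n in("top","side"):
    d=robot.get_image(n); im=d["img"].astype(float); 
    x0,x1,y0,y1=(322,342,168,242) if n=="top" else (318,380,252,276)
    w=(im[:,:,2]-im[:,:,1]); sub=w[y0:y1,x0:x1]; print(n,np.percentile(sub,[10,50,90,99]))
    base=np.median(sub); ys,xs=np.nonzero(sub>base+25); 
    P=np.c_[xs+x0,ys+y0]; W=[pt(d,p,12) for p in P]; c,v=fit(W); r=np.array([(p-c)@[-v[1],v[0]] for p in W])
    print("line",len(P),c,v,np.degrees(np.arctan2(v[1],v[0])),"rms",r.std(), "ends",np.min([(p-c)@v for p in W]),np.max([(p-c)@v for p in W]))
    g=cv2.cvtColor(d["img"],cv2.COLOR_BGR2GRAY).astype(np.float32)
    Q={"top":[((260,179.5),(425,159.2))],"side":[((359,217),(416,321))]}[n]
    for a,b in Q:
        for s in(1,-1):
            E=edge(g,a,b,sgn=s); 
            for z in(26,12):
                c,v=fit([pt(d,p,z) for p in E]); r=np.std([(pt(d,p,z)-c)@[-v[1],v[0]] for p in E])
                yy=-200; print("bar",s,z,"x at y=-200:",c[0]+v[0]/v[1]*(yy-c[1]),"slope dx/dy",v[0]/v[1],r)
    C={"top":[(371,184.5),(422.7,180.2),(426,216),(373.2,219.5)],"side":[(347.5,291.7-7),(378.5,284),(393.5,320),(362,328)]}[n]
    if n=="top":
        L=[fit(edge(g,C[i],C[(i+1)%4],half=3)) for i in range(4)]
        for i in range(4):
            (c1,v1),(c2,v2)=L[i-1],L[i]; t=np.linalg.solve(np.c_[v1,-v2],c2-c1); q=c1+v1*t[0]; print("corner",q,pt(d,q,32))
E
```

```text
top [34.  38.  56.1 80. ]
line 99 [534.9485   -36.659355] [0.990121   0.14021559] 8.060322 rms 1.1006462776903172 ends -82.3997611641012 88.44806006967015
bar 1 26 x at y=-200: 643.4314 slope dx/dy -0.1308459 0.3770769054021838
bar 1 12 x at y=-200: 647.2365 slope dx/dy -0.13084444 0.3807322991533668
bar -1 26 x at y=-200: 649.34 slope dx/dy -0.13090605 0.31041129307203624
bar -1 12 x at y=-200: 653.2022 slope dx/dy -0.13090605 0.3134201564932043
corner [369.7144  183.12894] [ 591.431279   -132.01432354]
corner [421.86603 179.60962] [ 600.95266581 -261.84341992]
corner [425.9021 216.7091] [ 506.94742493 -269.57689786]
corner [371.0814  220.63342] [ 496.5044243  -134.42003899]
side [30. 32. 39. 49.]Traceback (most recent call last):
  File "<stdin>", line 8, in <module>
  File "h.py", line 14, in fit
    vx,vy,x,y=cv2.fitLine(np.float32(P),cv2.DIST_HUBER,0,.01,.01).ravel(); return np.array([x,y]),np.array([vx,vy])
              ~~~~~~~~~~~^^^^^^^^^^^^^^^^^^^^^^^^^^^^^^^^^^^^^^^^
cv2.error: OpenCV(4.12.0) /io/opencv/modules/imgproc/src/linefit.cpp:618: error: (-215:Assertion failed) npoints2 >= 0 || npoints3 >= 0 in function 'fitLine'
```

Run:
```python
from bench import robot
from h import *
d=robot.get_image("top");s=robot.get_image("side")
c=[pt(d,(250+x/4,135+y/4),32) for x,y in[(545,222),(641,217),(640,297),(549,303)]]
print("win top",np.mean(c,0),c)
c=[pt(s,(290+x/4,205+y/4),32) for x,y in[(270,370),(343,358),(372,430),(302,442)]]
print("win side",np.mean(c,0))
c=[pt(s,(290+x/4,205+y/4),32) for x,y in[(231,343),(353,316),(417,458),(290,487)]]
print("outer side",np.mean(c,0),c)
robot.move_gripper(0.0)
robot.move_ptp([549,-200,120],[np.pi,0,0.13])
robot.move_linear([549,-200,50],speed=80)
print(robot.current_t(),robot.current_tcp_pos(),robot.current_eef_rot(),robot.current_contact_force())
for n in("top","side"):
    q=robot.get_image(n); x,y=(340,150) if n=="top" else(300,230)
    cv2.imwrite(f"pics/hov_{n}.png",cv2.resize(q["img"][y:y+120,x:x+140],None,fx=4,fy=4,interpolation=cv2.INTER_CUBIC))
```

```text
win top [ 549.01744741 -202.67689728] [array([ 572.79272292, -172.85908505]), array([ 576.22008264, -232.45559838]), array([ 525.5401048 , -230.80134772]), array([ 521.51687929, -174.59155796])]
win side [ 549.37987195 -211.6242144 ]
outer side [ 549.91151347 -211.38082668] [array([ 501.53630757, -151.3064999 ]), array([ 590.26957402, -145.13987783]), array([ 597.97311171, -271.79757392]), array([ 509.86706058, -277.27935506])]
4.4917 [ 549.4295069  -200.22651192   50.49290548] [ 3.14097865e+00 -7.91753442e-04  1.30033343e-01] [-0.00362959 -0.1662634   0.01398967]
```

View pics/hov_side.png

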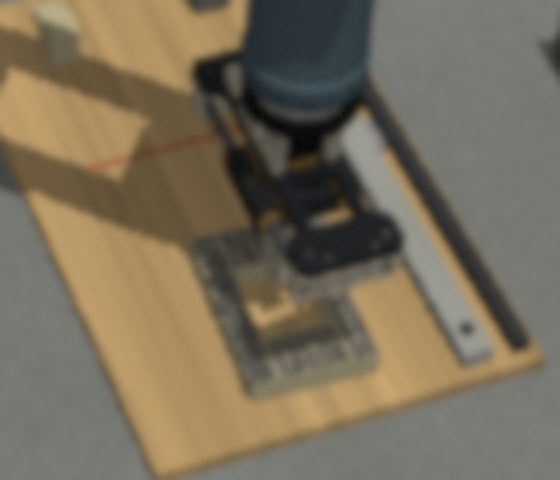

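View pics/hov_top.png

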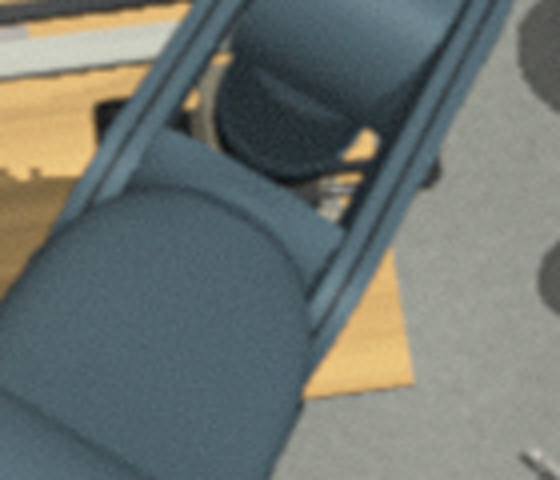

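Run:
```python
from bench import robot
from h import *
s=robot.get_image("side");d=robot.get_image("top")
p=robot.current_tcp_pos(); u=np.array([-.13,.99,0])
print("tip side crop px",(px(s,p)-[300,230])*4, [(px(s,p+u*k)-[300,230])*4 for k in(-17,17)])
im=s["img"][250:330,335:410]; cv2.imwrite("pics/hov2.png",cv2.resize(im,None,fx=8,fy=8,interpolation=cv2.INTER_CUBIC))
print((px(s,p)-[335,250])*8)
# line & bar in both views
for n,q in(("top",d),("side",s)):pass
print("line fence-end top",pt(d,(250+307/4,135+150/4),12),"far",pt(d,(250+346/4,135+418/4),12))
print("line fence-end side",pt(s,(290+353/4,205+209/4),12),"far",pt(s,(290+129/4,205+268/4),12))
print("bar ends top",pt(d,(250+700/4,135+97/4),26),pt(d,(250+40/4,135+179/4),26),"side",pt(s,(290+508/4,205+462/4),26),pt(s,(290+273/4,205+45/4),26))
```

```text
tip side crop px [278.87728608 269.16506425] [array([288.78437976, 287.92425923]), array([269.10091503, 250.65339404])]
[277.75457217 378.3301285 ]
line fence-end top [623.75313713 -25.58464022] far [452.18387945 -49.97949991]
line fence-end side [624.61453761 -30.34716931] far [451.59121835 -52.96414856]
bar ends top [ 655.17184234 -272.07814601] [600.55550957 141.87630315] side [ 657.93994534 -283.17152117] [606.81641445 136.36069156]
```

View pics/hov2.png

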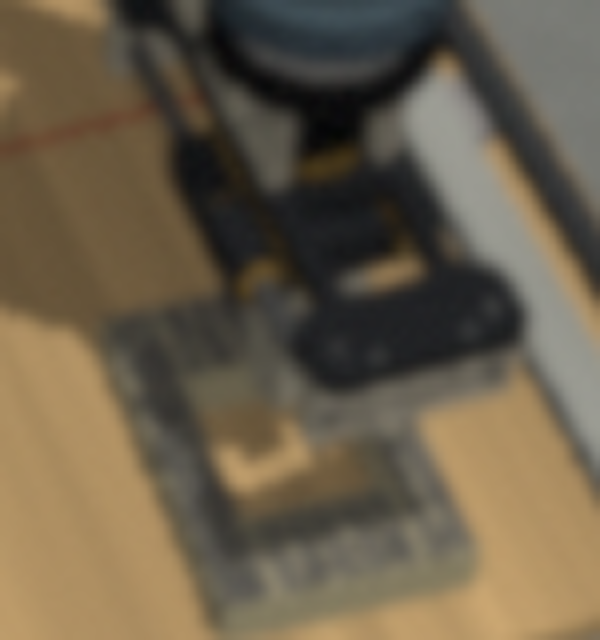

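Run:
```python
from bench import robot
from h import *
print(robot.current_gripper_width())
robot.move_linear([549,-206,38],speed=40)
print(robot.move_linear([549,-206,20],speed=15,f_stop=2))
print(robot.current_t(),robot.current_tcp_pos(),robot.current_contact_force(),robot.current_ft_torque())
for _ in range(4): robot.sleep(.05);print(robot.current_contact_force(),robot.current_tcp_pos())
s=robot.get_image("side");im=s["img"][250:330,335:410]; cv2.imwrite("pics/in1.png",cv2.resize(im,None,fx=8,fy=8,interpolation=cv2.INTER_CUBIC))
```

```text
0.005603309668485217
False
6.525 [ 549.07920833 -206.05647657   20.14472505] [ 0.87536928  0.19533467 -0.03484258] [ 0.0218856  -0.00101377 -0.02305404]
[0.28275394 0.49799474 0.21867334] [ 549.04406152 -206.03011516   20.09658501]
[ 0.231909    0.58697999 -0.46461124] [ 549.0441963  -206.05370254   20.10612723]
[-0.60046845 -0.39600295 -0.01393569] [ 549.07532354 -206.05943031   20.10643145]
[-0.2624363   0.49084053 -0.16419013] [ 549.05542008 -206.0349141    20.09801138]
```

View pics/in1.png

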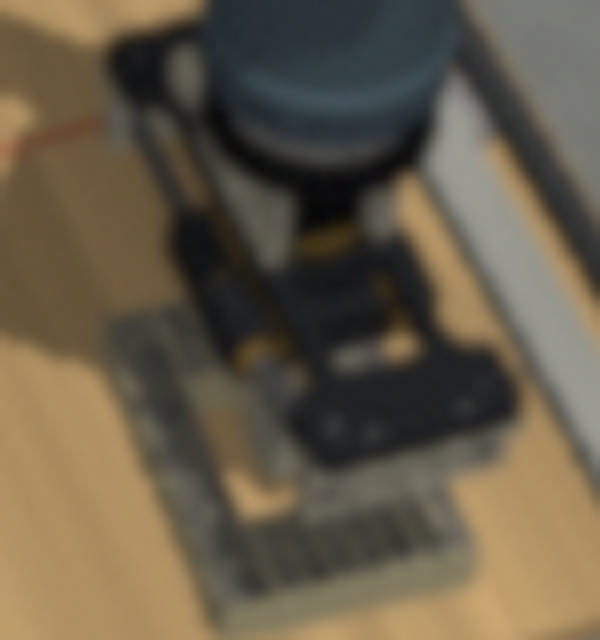

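```bash
cat >> h.py <<'E'
def force(robot,n=8):
    return np.mean([(robot.sleep(.01),robot.current_contact_force())[1] for _ in range(n)],0)
N=np.array([np.cos(.1302),np.sin(.1302),0]); U=np.array([-N[1],N[0],0])
E
python3 - <<'E'
from bench import robot
from h import *
p0=np.array([549,-206,17.]); robot.move_linear(p0,speed=15)
f0=force(robot,20);print("bias",f0,robot.current_t())
print(robot.move_linear(p0+45*N,speed=20,f_stop=8)); print(force(robot)-f0,robot.current_tcp_pos(),robot.current_t())
r=robot.move_linear(p0+90*N,speed=7,f_stop=4); print(r)
f=force(robot)-f0; p=robot.current_tcp_pos(); print(f,f@N,f@U,p,(p-p0)@N,robot.current_t(),robot.current_ft_torque())
E
```

```text
bias [ 0.09587802  0.08998012 -0.01009204] 7.2917
False
[-2.06104195 -0.58954652  0.99015583] [ 593.62581324 -200.18335038   16.99143843] 9.7583
True
[-0.05123179 -0.30968421  0.27156733] -0.09100522514697107 -0.3004114768786261 [ 617.55505515 -196.5735825    16.09113503] 69.19865643420107 13.375 [0.07136024 0.01402129 0.03052624]
```

Run:
```python
from bench import robot
from h import *
p=robot.current_tcp_pos(); p[2]=17; f0=np.array([.096,.09,-.01])
for k in np.arange(0,5,.5):
    robot.move_linear(p+k*N,speed=5,f_stop=6); f=force(robot,10)-f0; q=robot.current_tcp_pos(); print(k,f@N,f@U,f[2],(q-p)@N,(q-p)@U,q[2])
    if f@N<-5: break
print(robot.current_t(),robot.current_tcp_pos(),robot.current_ft_torque())
s=robot.get_image("side");im=s["img"][200:330,320:430]; cv2.imwrite("pics/fl1.png",cv2.resize(im,None,fx=5,fy=5,interpolation=cv2.INTER_CUBIC)[:600])
```

```text
0.0 -0.18367815669670287 0.05747037545896872 0.012708472161806698 -0.03216772452243207 -0.02623812967093505 16.955515624305296
0.5 0.0338577984395059 -0.0025037686714155264 0.024772624546036626 0.48662807221832716 0.009170984842135348 16.97686402033795
1.0 -1.9693422156613931 -0.22367595510810218 1.3453516632277915 0.6926479537594721 0.01658691411257407 16.977519904638164
1.5 -5.3795180240738105 -0.417423215522102 3.3060809552605908 0.7194587905591082 0.031024573842820508 16.990393509455796
14.875 [ 618.26439641 -196.44941142   16.99039351] [-0.15973702  0.92310064  0.00145507]
```

View pics/fl1.png

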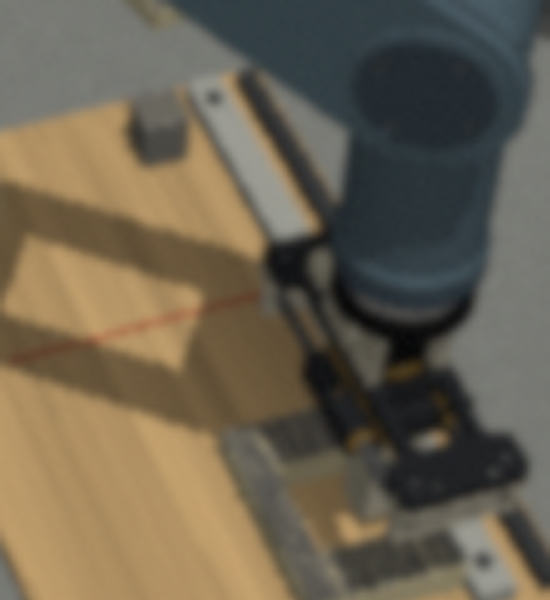

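```bash
cat >> h.py <<'E'
START=[-1.325, 0.259, 1.535, -0, 1.348, -0.203]
E
python3 - <<'E'
from bench import robot
from h import *
p=robot.current_tcp_pos()
robot.move_linear(p-10*N,speed=25); q=robot.current_tcp_pos(); q[2]=110; robot.move_linear(q,speed=120)
robot.move_j(START); print(robot.current_t())
for n in("top","side"):
    d=robot.get_image(n); cv2.imwrite(f"pics/raw1_{n}.png",d["img"]);
    x,y,w,h=(315,140,120,75) if n=="top" else(315,240,120,90)
    cv2.imwrite(f"pics/f1_{n}.png",cv2.resize(d["img"][y:y+h,x:x+w],None,fx=6.5,fy=6.5,interpolation=cv2.INTER_CUBIC))
E
```

```text
18.2083
```

View pics/f1_top.png

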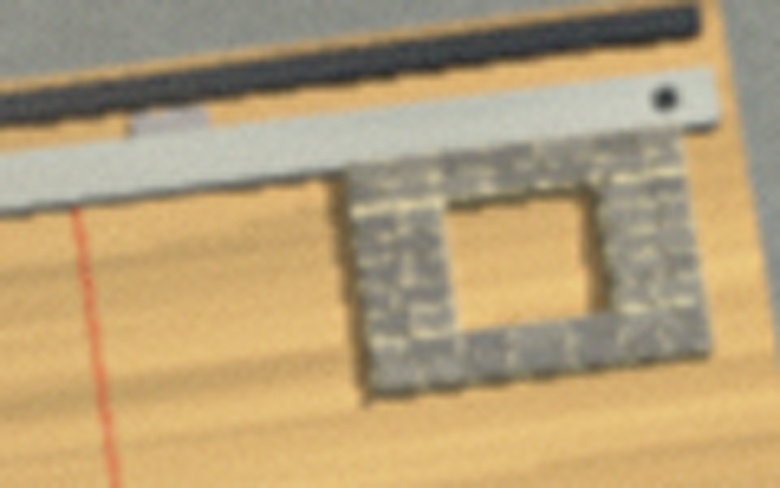

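View pics/f1_side.png

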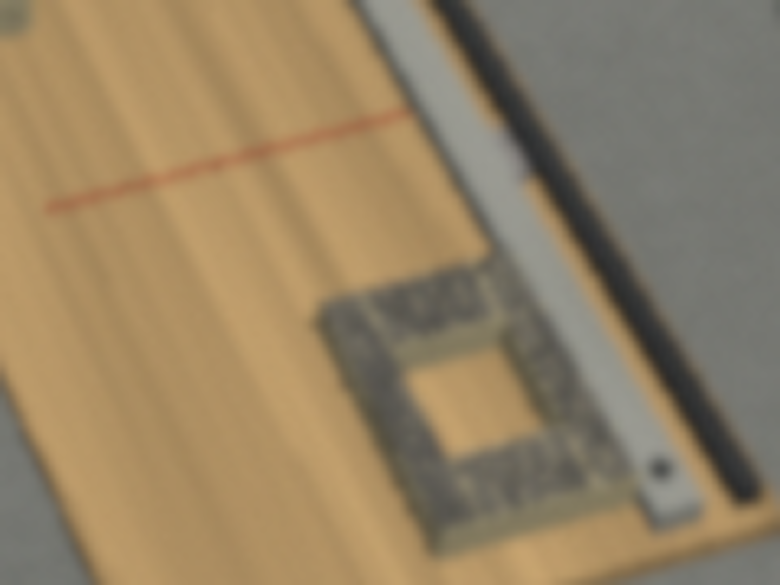

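```bash
cat >> h.py <<'E'
def linefit(d,a,b,n=60,half=4):
    w=(d["img"][:,:,2].astype(np.float32)-d["img"][:,:,1]); a=np.array(a,float);b=np.array(b,float)
    t=(b-a)/np.linalg.norm(b-a);nn=np.array([-t[1],t[0]]);o=np.arange(-half,half+.01,.1);out=[]
    for k in np.linspace(.05,.95,n):
        p=a+(b-a)*k;Q=(p+o[:,None]*nn).astype(np.float32)
        v=cv2.remap(w,Q[:,0][None].copy(),Q[:,1][None].copy(),cv2.INTER_LINEAR)[0]
        bg=np.interp(o,[o[0],o[-1]],[v[:12].mean(),v[-12:].mean()]); g=np.clip(v-bg-.25*(v-bg).max(),0,None)
        out.append(p+nn*(g*o).sum()/g.sum())
    return np.array(out)
LINE={"top":((327,174),(336,238)),"side":((376,257),(324,271.5))}
def measure(d,n,E,u=np.array([-.1297,.9916])):
    """E: list of (name,a,b,z,sgn,panel_x). Returns gap corner->line for each edge"""
    nn=np.array([u[1],-u[0]])
    L=[pt(d,p,12) for p in linefit(d,*LINE[n])]; lc,lv=fit(L); r=np.std([(p-lc)@[-lv[1],lv[0]] for p in L])
    m=np.array([-lv[1],lv[0]]); m*=np.sign(m[1]); print(n,"line ang",np.degrees(np.arctan2(m[1],m[0]))-90,"rms",r)
    g=cv2.cvtColor(d["img"],cv2.COLOR_BGR2GRAY).astype(np.float32)
    for name,a,b,z,sgn,pxx in E:
        P=np.array([pt(d,p,z) for p in edge(g,a,b,half=2,sgn=sgn)]); 
        c,v=fit(P); res=np.std((P-c)@[-v[1],v[0]]); ang=np.degrees(np.arctan2(v[1],v[0]))%180
        # gap between the edge's middle carried to front corner along panel axes
        mid=P[len(P)//2-2:len(P)//2+3].mean(0); mid=c+v*((mid-c)@v)
        cor=mid+u*(65-pxx)+nn*45   # edge mid assumed at panel y=0
        print(f"  {name}: ang {ang:.2f} rms {res:.2f} corner {cor.round(1)} gap {(lc-cor)@m:.2f}")
E
cat > m1.py <<'E'
from bench import robot
from h import *
o=lambda x,y:(315+x/6.5-.4,140+y/6.5-.4)
d=robot.get_image("top")
measure(d,"top",[("lead",o(348,170),o(370,395),32,0,65),("wfront",o(443,205),o(457,330),32,0,30),("wrear",o(600,190),o(615,305),32,0,-30),("trail",o(683,135),o(709,352),32,0,-65)])
o=lambda x,y:(315+x/6.5-.4,240+y/6.5-.4)
d=robot.get_image("side")
measure(d,"side",[("lead",o(322,300),o(492,248),32,0,65),("wfront top",o(393,360),o(505,320),32,0,30),("wrear",o(445,462),o(548,430),32,0,-30),("trail bot",o(440,555),o(640,505),12,0,-65)])
E
python3 m1.py
```

```text
top line ang 8.017944 rms 0.24939079755511634
  lead: ang 6.35 rms 1.35 corner [ 635.6 -127.3] gap 103.44
  wfront: ang 7.38 rms 0.79 corner [ 637.2 -125.1] gap 101.54
  wrear: ang 9.68 rms 1.10 corner [ 637.7 -127.1] gap 103.61
  trail: ang 8.02 rms 0.90 corner [ 634.5 -126.1] gap 102.17
side line ang 7.9437256 rms 0.310776544866895
  lead: ang 8.41 rms 0.37 corner [ 634.8 -132.7] gap 105.49
  wfront top: ang 15.85 rms 3.05 corner [ 637.8 -131.9] gap 105.18
  wrear: ang 7.35 rms 0.77 corner [ 632.9 -133.8] gap 106.36
  trail bot: ang 6.90 rms 0.32 corner [ 640.  -130.4] gap 104.00
```

Run:
```python
from bench import robot
from h import *
robot.move_ptp([606,-197,60],[np.pi,0,.1302]); f0=force(robot,12)
robot.move_linear([606,-197,18],speed=60)
print(robot.current_t(),f0)
p=np.array([606,-197,18.]); 
robot.move_linear(p+9*N,speed=20)
k=9.0
while k<17:
    k+=.4; robot.move_linear(p+k*N,speed=6,f_stop=5); f=force(robot,6)-f0
    if f@N<-1.8: break
print("press",k,f@N,f@U,f[2],robot.current_t())
q=p+k*N; a=0
while a<22:
    a+=2; robot.move_linear(q+a*U,speed=10,f_stop=5); f=force(robot,6)-f0
    x=robot.current_tcp_pos()
    print(a,(f@N).round(2),(f@U).round(2),f[2].round(2),((x-q)@U).round(2),((x-q)@N).round(2))
    if f@U<-2: break
np.save("st.npy",np.r_[q+a*U,f0,]); print(robot.current_t())
```

```text
21.175 [ 0.20941043 -0.04465464  0.23215668]
press 12.600000000000003 -2.4204422232019276 -0.006353053755124163 1.5343485974998297 24.475
2 -4.01 -1.64 0.1 1.94 -0.35
4 -4.0 -2.46 0.1 4.03 -0.28
25.275
```

```bash
cat > slide.py <<'E'
import sys
from bench import robot
from h import *
D=float(sys.argv[1]); step=float(sys.argv[2]); sp=float(sys.argv[3])
st=np.load("st.npy"); q=st[:3]; f0=st[3:6]; a=0; off=0
x0=robot.current_tcp_pos()
while a<D-1e-6:
    f=force(robot,4)-f0
    off+=np.clip((4.3+f@N)/7*.6,-.4,.3)
    s=min(step,D-a); a+=s
    r=robot.move_linear(q+a*U+off*N,speed=sp,f_stop=6)
    x=robot.current_tcp_pos()
    g=force(robot,3)-f0
    print(round(a,1),"Fn",(g@N).round(2),"Fu",(g@U).round(2),"Fz",g[2].round(2),"off",round(off,2),"act",((x-x0)@U).round(2),((x-x0)@N).round(2),r)
    if g@N<-8: break
np.save("st.npy",np.r_[q+a*U+off*N,f0]); print(robot.current_t())
E
python3 slide.py 16 4 12
```

```text
4.0 Fn -4.73 Fu -2.13 Fz -0.36 off -0.01 act 3.99 0.09 False
8.0 Fn -4.84 Fu -2.62 Fz -0.06 off -0.03 act 7.99 0.06 False
12.0 Fn -5.15 Fu -3.23 Fz -0.41 off -0.02 act 11.77 0.05 False
16.0 Fn -4.81 Fu -3.47 Fz -0.17 off -0.05 act 15.78 0.03 False
27.4417
```

```bash
python3 slide.py 76 7 14
```

```text
7.0 Fn -4.19 Fu -3.33 Fz -0.59 off -0.02 act 7.04 -0.0 False
14.0 Fn -4.27 Fu -3.16 Fz -0.01 off -0.08 act 14.14 -0.04 False
21.0 Fn -4.5 Fu -3.03 Fz -0.05 off -0.11 act 21.15 -0.09 False
28.0 Fn -4.07 Fu -2.93 Fz -0.26 off -0.12 act 28.14 -0.1 False
35.0 Fn -4.25 Fu -2.84 Fz -0.23 off -0.14 act 35.18 -0.11 False
42.0 Fn -4.34 Fu -2.88 Fz 0.19 off -0.18 act 42.24 -0.12 False
49.0 Fn -4.75 Fu -3.13 Fz -0.04 off -0.2 act 49.23 -0.11 False
56.0 Fn -4.24 Fu -2.41 Fz -0.79 off -0.18 act 56.23 -0.17 False
63.0 Fn -4.32 Fu -3.36 Fz -0.48 off -0.16 act 63.23 -0.16 False
70.0 Fn -4.85 Fu -3.09 Fz 0.44 off -0.19 act 70.28 -0.16 False
76.0 Fn -4.76 Fu -3.68 Fz 0.01 off -0.19 act 76.33 -0.18 False
35.1583
```

Run:
```python
from bench import robot
from h import *
ims=[]
for n in("top","side"):
    d=robot.get_image(n);x,y,w,h=(300,140,130,100) if n=="top" else(310,205,130,100)
    ims.append(cv2.resize(d["img"][y:y+h,x:x+w],None,fx=3,fy=3,interpolation=cv2.INTER_CUBIC))
cv2.imwrite("pics/mid.png",np.hstack(ims))
```

```text
(no output)
```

View pics/mid.png

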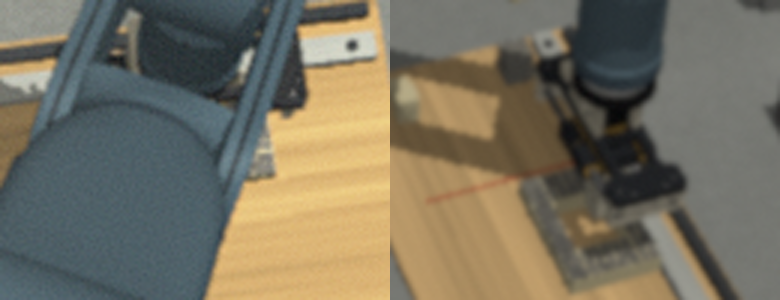

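Run:
```python
from bench import robot
from h import *
d=robot.get_image("side");x,y,w,h=(315,245,95,70)
cv2.imwrite("pics/mid2.png",cv2.resize(d["img"][y:y+h,x:x+w],None,fx=8,fy=8,interpolation=cv2.INTER_CUBIC))
```

```text
(no output)
```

View pics/mid2.png

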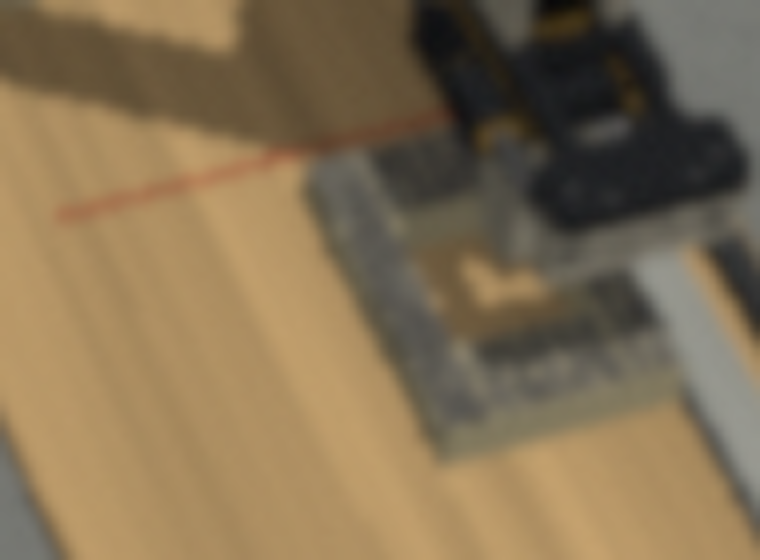

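```bash
cat > m2.py <<'E'
from bench import robot
from h import *
o=lambda x,y:(315+x/8-.45,245+y/8-.45)
LINE["side"]=(o(300,148),o(65,217))
d=robot.get_image("side")
nn=N[:2];u=U[:2]
measure(d,"side",[("trail bot (y0)",o(445,460),o(680,402),12,0,-65)])
# leading edge, part seen: perpendicular gap at the same place along the line
g=cv2.cvtColor(d["img"],cv2.COLOR_BGR2GRAY).astype(np.float32)
L=[pt(d,p,12) for p in linefit(d,*LINE["side"])];c,v=fit(L);m=np.array([-v[1],v[0]]);m*=np.sign(m[1])
for nm,a,b,z in(("lead top",o(312,178),o(425,140),32),("trail top",o(440,440),o(670,378),32)):
    P=np.array([pt(d,p,z) for p in edge(g,a,b,half=2)]);print(nm,[((c-p)@m).round(2) for p in P[::10]])
E
python3 m2.py
```

```text
side line ang 8.10688 rms 0.33819587391267475
  trail bot (y0): ang 6.87 rms 0.25 corner [628.3 -49.2] gap 22.50
lead top [np.float64(32.22), np.float64(25.12), np.float64(24.54), np.float64(31.9), np.float64(25.67), np.float64(25.26)]
trail top [np.float64(151.74), np.float64(152.06), np.float64(151.78), np.float64(152.08), np.float64(152.28), np.float64(152.97)]
```

```bash
python3 slide.py 17 6 12
python3 - <<'E'
from bench import robot
from h import *
robot.move_linear(np.load("st.npy")[:3]-1.5*U-8*N,speed=25)
q=robot.current_tcp_pos(); np.save("exit.npy",q); q[2]=110; robot.move_linear(q,speed=120)
robot.move_j(START); print(robot.current_t())
for n in("top","side"):
    d=robot.get_image(n)
    x,y,w,h=(300,150,100,75) if n=="top" else(315,230,100,75)
    cv2.imwrite(f"pics/g1_{n}.png",cv2.resize(d["img"][y:y+h,x:x+w],None,fx=8,fy=8,interpolation=cv2.INTER_CUBIC))
E
```

```text
6.0 Fn -4.48 Fu -2.81 Fz 0.09 off 0.01 act 5.92 0.01 False
12.0 Fn -3.93 Fu -3.19 Fz -0.02 off 0.0 act 11.92 0.03 False
17.0 Fn -4.3 Fu -3.27 Fz 0.13 off -0.0 act 16.97 0.02 False
37.4
40.7917
```

View pics/g1_top.png

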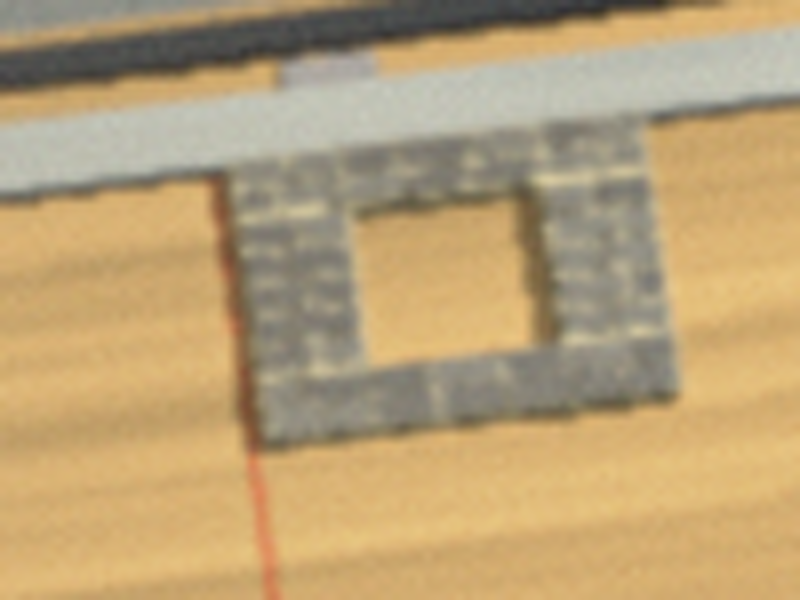

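View pics/g1_side.png

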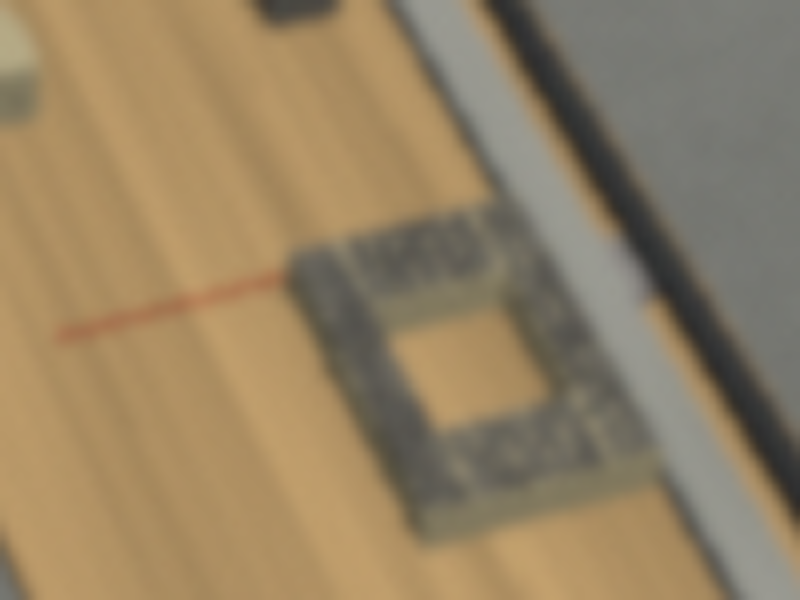

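```bash
cat > m3.py <<'E'
from bench import robot
from h import *
def meas2(d,n,E):
    raw=dict(d); raw["img"]=cv2.imread(f"pics/raw1_{n}.png")
    L=[pt(d,p,12) for p in linefit(raw,*LINE[n])];lc,lv=fit(L);m=np.array([-lv[1],lv[0]]);m*=np.sign(m[1])
    g=cv2.cvtColor(d["img"],cv2.COLOR_BGR2GRAY).astype(np.float32);u=U[:2];nn=N[:2]
    # line x at fence
    for name,a,b,z,sgn,pxx in E:
        P=np.array([pt(d,p,z) for p in edge(g,a,b,half=1.6,sgn=sgn)]);c,v=fit(P)
        ang=np.degrees(np.arctan2(v[1],v[0]))%180; res=np.abs((P-c)@[-v[1],v[0]]); k=res<1.2
        mid=np.median(P[k],0)
        cor=mid+u*(65-pxx)+nn*45
        print(f"{n} {name}: ang {ang:.2f} rms {res.std():.2f} n{k.sum()} corner {cor.round(1)} gap {(lc-cor)@m:.2f}")
def run(robot,ot,os,T,S):
    d=robot.get_image("top")
    meas2(d,"top",[(nm,ot(*a),ot(*b),z,0,p) for nm,a,b,z,p in T])
    d=robot.get_image("side")
    meas2(d,"side",[(nm,os(*a),os(*b),z,0,p) for nm,a,b,z,p in S])
E
python3 - <<'E'
from bench import robot
from m3 import *
run(robot,lambda x,y:(300+x/8-.44,150+y/8-.44),lambda x,y:(315+x/8-.44,230+y/8-.44),
[("lead",(232,175),(260,445),32,65),("wfront",(351,212),(368,360),32,30),("wrear",(535,190),(556,345),32,-30),("trail",(645,118),(678,398),32,-65)],
[("lead",(290,255),(495,200),32,65),("wrear",(440,430),(555,395),32,-30),("trail bot",(425,543),(660,480),12,-65)])
E
```

```text
top lead: ang 7.34 rms 0.37 n60 corner [622.6 -29.4] gap 4.54
top wfront: ang 6.95 rms 0.71 n57 corner [624.5 -27.4] gap 2.78
top wrear: ang 8.06 rms 0.22 n60 corner [624.3 -28.7] gap 4.07
top trail: ang 7.38 rms 0.13 n60 corner [622.6 -27.6] gap 2.66
side lead: ang 7.59 rms 0.30 n59 corner [621.1 -35.4] gap 7.09
side wrear: ang 7.37 rms 0.36 n56 corner [620.  -35.4] gap 6.92
side trail bot: ang 6.94 rms 0.11 n60 corner [625.8 -31.3] gap 3.74
```

Run:
```python
from bench import robot
from h import *
q=np.load("st.npy")[:3]; print(q, "corner by touch (17.5 half)", q+52.5*U+26.5*N)
for n in("top","side"):
    d=robot.get_image(n); d["img"]=cv2.imread(f"pics/raw1_{n}.png")
    L=np.array([pt(d,p,12) for p in linefit(d,*LINE[n])]);c,v=fit(L);print(n,"line at x=625: y=",c[1]+v[1]/v[0]*(625-c[0]))
# tool tip at start pose in both views
p=robot.current_tcp_pos();print(p)
ims=[]
for n in("top","side"):
    d=robot.get_image(n);a=px(d,p);print(n,a)
    x,y=np.int32(a)-[40,40]; im=cv2.resize(d["img"][y:y+80,x:x+80],None,fx=5,fy=5,interpolation=cv2.INTER_CUBIC); cv2.drawMarker(im,tuple(np.int32((a-[x,y])*5)),(0,0,255),0,20,1); ims.append(im)
cv2.imwrite("pics/tip.png",np.hstack(ims))
```

```text
[603.58824768 -83.35119421  18.        ] corner by touch (17.5 half) [623.04774652 -27.854997    18.        ]
top line at x=625: y= -24.527657
side line at x=625: y= -27.684996
[ 239.03223091 -495.32969177  218.37463222]
top [554.57009072 326.22202799]
side [268.99886847 378.45959881]
```

View pics/tip.png

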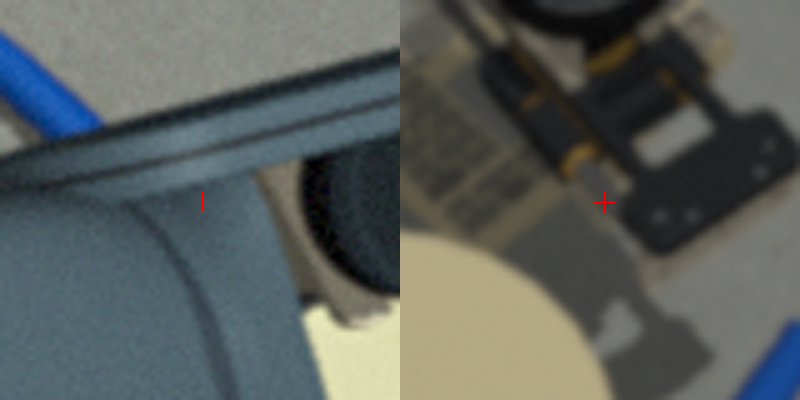

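```bash
python3 - <<'E'
from bench import robot
from h import *
st=np.load("st.npy"); q=st[:3]; e=np.load("exit.npy")
robot.move_ptp([e[0],e[1],60],[np.pi,0,.1302]); f0=force(robot,12)
e[2]=18; robot.move_linear(e,speed=60)
b=q-.3*U; robot.move_linear(b-3*N,speed=15)
print(robot.current_t(),f0,force(robot)-f0)
k=-3.
while k<2:
    k+=.3 if k>-1 else .5; robot.move_linear(b+k*N,speed=6,f_stop=5); f=force(robot,6)-f0
    if f@N<-3.2: break
print("press",k,f@N,f@U,f[2],robot.current_t())
np.save("st.npy",np.r_[b+k*N,f0])
E
python3 slide.py 3.2 1.6 6
```

```text
44.6583 [-0.06472717 -0.12559142  0.10279307] [ 0.38776355  0.2083157  -0.28504986]
press 0.39999999999999997 -4.131232359038564 -0.522826993779913 2.692016078465684 47.125
1.6 Fn -5.39 Fu -3.91 Fz 2.08 off -0.05 act 0.45 0.03 False
3.2 Fn -5.52 Fu -5.15 Fz 1.72 off -0.1 act 1.71 0.06 False
48.075
```

Run:
```python
from bench import robot
from h import *
st=np.load("st.npy"); f0=st[3:6]; x=robot.current_tcp_pos(); old=np.array([603.58824768,-83.35119421,18])
f=force(robot)-f0;print("vs cmd",(x-st[:3])@U,(x-st[:3])@N,"vs old",(x-old)@U,(x-old)@N,f@N,f@U,f[2],robot.current_t())
```

```text
vs cmd -1.4986434689163912 -0.4323649163425611 vs old 1.4013565321059063 -0.13083944059911806 -5.456583262914038 -4.953699719000262 1.7560755902912446 48.1417
```

Run:
```python
from bench import robot
from m3 import *
d=robot.get_image("side"); o=lambda x,y:(315+x/8-.44,230+y/8-.44)
for _ in range(2): meas2(d,"side",[("trail bot",o(424,541),o(659,478),12,0,-65)]); d=robot.get_image("side")
print(robot.current_t())
```

```text
side trail bot: ang 6.77 rms 0.13 n60 corner [625.7 -30.3] gap 2.71
side trail bot: ang 6.75 rms 0.12 n60 corner [625.7 -30.4] gap 2.78
48.2917
```

```bash
for i in 1 2; do python3 slide.py 0.7 0.7 4
python3 - <<'E'
from bench import robot
from m3 import *
o=lambda x,y:(315+x/8-.44,230+y/8-.44)
d=robot.get_image("side");meas2(d,"side",[("trail bot",o(423,539),o(658,476),12,0,-65)])
E
done
```

```text
0.7 Fn -4.62 Fu -4.94 Fz 1.65 off -0.08 act 0.65 -0.01 False
48.675
side trail bot: ang 6.73 rms 0.11 n60 corner [625.6 -29.6] gap 2.00
0.7 Fn -5.05 Fu -5.23 Fz 1.15 off -0.04 act 0.72 -0.01 False
49.1083
side trail bot: ang 7.01 rms 0.10 n60 corner [625.6 -29.2] gap 1.63
```

```bash
python3 slide.py 0.4 0.4 4
python3 - <<'E'
from bench import robot
from m3 import *
ot=lambda x,y:(300+x/8-.44,150+y/8-.44);o=lambda x,y:(315+x/8-.44,230+y/8-.44)
x=robot.current_tcp_pos(); np.save("last.npy",x)
robot.move_linear(x-1.5*U-8*N,speed=25)
q=robot.current_tcp_pos(); np.save("exit.npy",q); q[2]=110; robot.move_linear(q,speed=120)
robot.move_j(START); print(robot.current_t())
s=-8/2.46*2.5 
sh=lambda a,b:(a[0]-8,a[1]+1)
T=[("lead",(232,175),(260,445),32,65),("wfront",(351,212),(368,360),32,30),("wrear",(535,190),(556,345),32,-30),("trail",(645,118),(678,398),32,-65)]
T=[(n,(a[0]-8,a[1]+1),(b[0]-8,b[1]+1),z,p) for n,a,b,z,p in T]
S=[("lead",(290,255),(495,200),32,65),("wrear",(440,430),(555,395),32,-30),("trail bot",(425,543),(660,480),12,-65)]
S=[(n,(a[0]-3,a[1]-5),(b[0]-3,b[1]-5),z,p) for n,a,b,z,p in S]
run(robot,ot,o,T,S)
for n in("top","side"):
    d=robot.get_image(n)
    x,y,w,h=(300,150,100,75) if n=="top" else(315,230,100,75)
    cv2.imwrite(f"pics/g2_{n}.png",cv2.resize(d["img"][y:y+h,x:x+w],None,fx=8,fy=8,interpolation=cv2.INTER_CUBIC))
E
```

```text
0.4 Fn -4.22 Fu -5.21 Fz 1.01 off -0.04 act 0.4 0.01 False
49.4667
52.8917
top lead: ang 7.86 rms 0.58 n58 corner [623.4 -25.8] gap 1.04
top wfront: ang 7.09 rms 1.06 n54 corner [623.  -24.9] gap 0.10
top wrear: ang 8.06 rms 0.17 n60 corner [623.8 -25.4] gap 0.73
top trail: ang 6.83 rms 0.45 n59 corner [621.5 -24.8] gap -0.19
side lead: ang 8.17 rms 0.29 n58 corner [621.3 -33. ] gap 4.81
side wrear: ang 7.50 rms 0.19 n60 corner [620.9 -32.1] gap 3.79
side trail bot: ang 7.09 rms 0.07 n60 corner [625.4 -28.6] gap 1.00
```

View pics/g2_top.png

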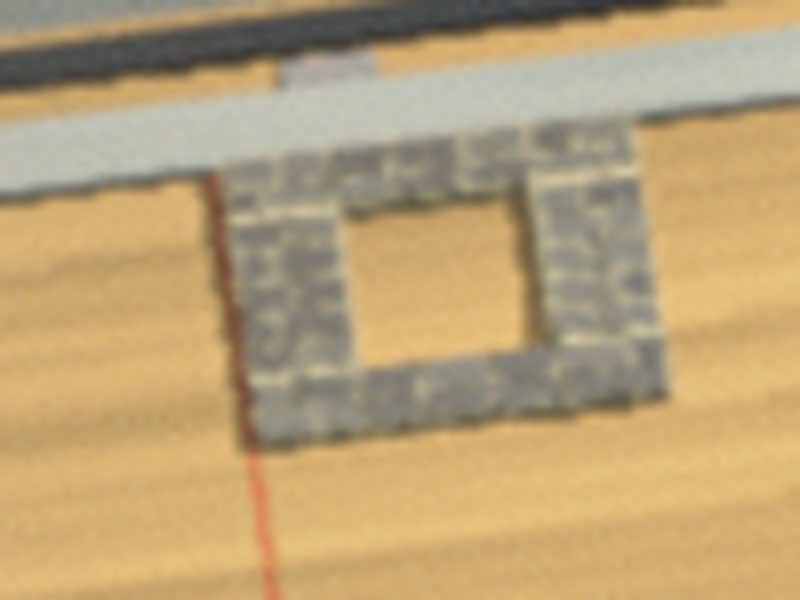

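View pics/g2_side.png

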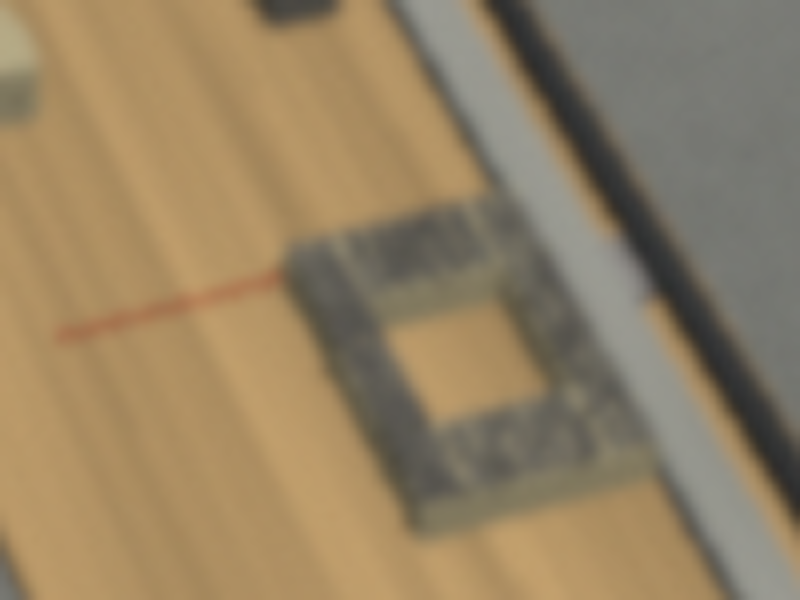

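Run:
```python
from bench import robot
robot.hand_in(); print(robot.current_t())
```

```text
the job is handed in; nothing more can be done
the job is handed in; nothing more can be done
```

The panel is against the aluminium bar with its fence-side leading corner about 0.4–1 mm short of the red line's centre. I handed the job in at about 53 s with the arm clear.

**How it was done:**
- With closed fingertips in the window, I pushed the panel slowly until it lay flat on the bar. I then slid it about 103 mm along the bar in short steps.
- The press read about 4–5.5 N throughout the slide. The drive force was about 2–5 N.
- I stopped about 3 mm short, let go, and backed off to look. I then pressed again and finished with short nudges.

**Last checks:**
- **Against the bar:** the top view showed no gap along the bar.
- **On the line:** the four top-view edges gave a gap of −0.2 to +1.0 mm, averaging 0.4 mm. The side view's bottom trailing edge gave 1.0 mm.
- **Disagreement:** the side view's top edges gave 3.8 and 4.8 mm. I set these aside because the side view places raised edges several mm off from the top view. An earlier finger-contact check, made at about 3 mm gap, agreed with the top camera.
- **Not measured:** the speed at which the panel first touched the bar (I commanded 7 mm/s), and whether the merlon or buttress shifted (I never worked near them).

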